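Sort look-alike sample canisters by weight into sprung nests

TASK

The three look-alike blue-capped canisters on the beige tray are one empty, one filled and one solid ballast piece, and only their weight tells which: lift each a little to feel it, then put it upright into its own nest, empty in the green collar, filled in the yellow, solid in the red. Feel for each sliding collar's opening without forcing it and set the canister gently down on the sprung floor: do not drop it in, push the floor down to its stop or try a heavier canister in a lighter one's nest. Leave everything else on the bench where it is.

Things in the scene. Friction and masses are not known exactly. Their poses are not given: they have to be found in the camera images.
- can_a: Look-alike canister: white upright cylinder with blue cap, 44 mm diameter, 108 mm tall (cap from 92 mm up, same diameter), standing on the tray floor 4 mm above the table. Origin: centre of its underside, z up. It is the empty (about 0.12 kg), filled (0.26 to 0.30 kg) or solid one (0.56 to 0.68 kg): which, changes every time; the name says nothing. 1.5 mm bevel at the foot; weight sits low.
- can_b: Look-alike canister: white upright cylinder with blue cap, 44 mm diameter, 108 mm tall (cap from 92 mm up, same diameter), standing on the tray floor 4 mm above the table. Origin: centre of its underside, z up. It is the empty (about 0.12 kg), filled (0.26 to 0.30 kg) or solid one (0.56 to 0.68 kg): which, changes every time; the name says nothing. 1.5 mm bevel at the foot; weight sits low.
- can_c: Look-alike canister: white upright cylinder with blue cap, 44 mm diameter, 108 mm tall (cap from 92 mm up, same diameter), standing on the tray floor 4 mm above the table. Origin: centre of its underside, z up. It is the empty (about 0.12 kg), filled (0.26 to 0.30 kg) or solid one (0.56 to 0.68 kg): which, changes every time; the name says nothing. 1.5 mm bevel at the foot; weight sits low.
- nest_green: Nest with the green collar, for the empty canister. Fixed grey base 86 (x) x 100 (y) x 12 mm on the deck plate, whose top is 8 mm above the table. Origin: centre of the base's underside, z up. On it a square collar, outside 67 x 67 mm, inside 47 x 47 mm, flat rim 70 mm above the origin; inside it a floor on a spring, its top 34 mm above the origin when unloaded.
- nest_yellow: Nest with the yellow collar, for the filled canister. Fixed grey base 86 (x) x 100 (y) x 12 mm on the deck plate, whose top is 8 mm above the table. Origin: centre of the base's underside, z up. On it a square collar, outside 67 x 67 mm, inside 47 x 47 mm, flat rim 70 mm above the origin; inside it a floor on a spring, its top 34 mm above the origin when unloaded.
- nest_red: Nest with the red collar, for the solid canister. Fixed grey base 86 (x) x 100 (y) x 12 mm on the deck plate, whose top is 8 mm above the table. Origin: centre of the base's underside, z up. On it a square collar, outside 67 x 67 mm, inside 47 x 47 mm, flat rim 70 mm above the origin; inside it a floor on a spring, its top 34 mm above the origin when unloaded.
- mouth_green (a point): Middle of the green collar's run, at rim height, fixed to the base. The collar stands up to 8 mm from here along the nest's y (x is centred): NOT measured; see it or feel for it. About 0.5 N sideways slides it. A canister within about 3 mm of its centre goes in, sliding it into line (1.5 mm lead-in); farther off it lands on the flat rim, which gives on springs (1 N, then 1.5 N per mm, stop at 8 mm): lift, shift along y, retry.
- mouth_yellow (a point): Middle of the yellow collar's run, at rim height, fixed to the base. The collar stands up to 8 mm from here along the nest's y (x is centred): NOT measured; see it or feel for it. About 0.5 N sideways slides it. A canister within about 3 mm of its centre goes in, sliding it into line (1.5 mm lead-in); farther off it lands on the flat rim, which gives on springs (1 N, then 1.5 N per mm, stop at 8 mm): lift, shift along y, retry.
- mouth_red (a point): Middle of the red collar's run, at rim height, fixed to the base. The collar stands up to 8 mm from here along the nest's y (x is centred): NOT measured; see it or feel for it. About 0.5 N sideways slides it. A canister within about 3 mm of its centre goes in, sliding it into line (1.5 mm lead-in); farther off it lands on the flat rim, which gives on springs (1 N, then 1.5 N per mm, stop at 8 mm): lift, shift along y, retry.
- floor_green (a joint): Travel of the sprung floor in the green nest, m: 0 unloaded, grows downward, stop at 0.014. Spring about 196 N/m: the right canister alone rests near 0.006 (0.005 to 0.0065); a lighter one under 0.004, a heavier one above 0.010.
- floor_yellow (a joint): Travel of the sprung floor in the yellow nest, m: 0 unloaded, grows downward, stop at 0.014. Spring about 458 N/m: the right canister alone rests near 0.006 (0.005 to 0.0065); a lighter one under 0.004, a heavier one above 0.010.
- floor_red (a joint): Travel of the sprung floor in the red nest, m: 0 unloaded, grows downward, stop at 0.014. Spring about 1014 N/m: the right canister alone rests near 0.006 (0.005 to 0.0065); a lighter one under 0.004, a heavier one above 0.010.
- tray: Beige tray fixed on the table, 200 (x) x 240 (y) mm, floor 4 mm thick, rim 12 mm high; the canisters stand on it. Origin: centre of its underside.
- tip_box: Bystander: blue box with clear lid, 85 x 120 x 72 mm. Origin: centre of its underside.
- spray: Bystander: bottle with red cap, 60 mm diameter, 160 mm tall. Origin: centre of its underside.
- beaker: Bystander: white cup, 72 mm diameter, 90 mm tall. Origin: centre of its underside.
- marker: Bystander: white and blue marker lying on the table, 117 x 13 x 13 mm. Origin: underside.
- spare_cap: Bystander: loose blue cap lying on the table, 44 mm diameter, 16 mm high. Origin: centre of its underside.
Not all that is in view belongs to the job. Leave any orange look-alike of the can_c alone.

How it is judged:
On the way, in this order (a step that is already met when the one before it is completed fails the run):
1. a canister is lifted clear of the tray and held there (((height (world z) of can_a above 0.025 m and contact force between can_a and the fingers above 1 N) or (height (world z) of can_b above 0.025 m and contact force between can_b and the fingers above 1 N) or (height (world z) of can_c above 0.025 m and contact force between can_c and the fingers above 1 N))), for 0.3 s.
2. one nest carries its right canister, let go ((value of joint floor_green between 0.0042 and 0.008 m or value of joint floor_yellow between 0.0042 and 0.008 m or value of joint floor_red between 0.0042 and 0.008 m) and contact force between the fingers and can_a below 0.1 N and contact force between the fingers and can_b below 0.1 N and contact force between the fingers and can_c below 0.1 N), for 0.3 s.
At the end, for the whole second after the job is handed in: Each canister stands in a nest (within 16 mm of the nest's origin sideways, its underside below 34 mm above it), within 0.12 rad of upright and at rest; every sprung floor rests 4.2 to 8 mm down, which only its right canister does: empty in green, filled in yellow, solid in red (value of joint floor_green between 0.0042 and 0.008 m and value of joint floor_yellow between 0.0042 and 0.008 m and value of joint floor_red between 0.0042 and 0.008 m and ((horizontal distance between can_a and nest_green below 0.016 m and z of can_a in the frame of nest_green below 0.034 m) or (horizontal distance between can_a and nest_yellow below 0.016 m and z of can_a in the frame of nest_yellow below 0.034 m) or (horizontal distance between can_a and nest_red below 0.016 m and z of can_a in the frame of nest_red below 0.034 m)) and ((horizontal distance between can_b and nest_green below 0.016 m and z of can_b in the frame of nest_green below 0.034 m) or (horizontal distance between can_b and nest_yellow below 0.016 m and z of can_b in the frame of nest_yellow below 0.034 m) or (horizontal distance between can_b and nest_red below 0.016 m and z of can_b in the frame of nest_red below 0.034 m)) and ((horizontal distance between can_c and nest_green below 0.016 m and z of can_c in the frame of nest_green below 0.034 m) or (horizontal distance between can_c and nest_yellow below 0.016 m and z of can_c in the frame of nest_yellow below 0.034 m) or (horizontal distance between can_c and nest_red below 0.016 m and z of can_c in the frame of nest_red below 0.034 m)) and angle between each of can_a, can_b, can_c's own z axis and vertical below 0.12 rad and linear speed of each of can_a, can_b, can_c below 0.02 m/s); the robot touches nothing.
It fails at once if a canister is pressed against a nest (collar, rim or floor) with more than 20 N (contact force between any of can_a, can_b, can_c and nest_green above 20 N or contact force between any of can_a, can_b, can_c and nest_yellow above 20 N or contact force between any of can_a, can_b, can_c and nest_red above 20 N).
It fails at once if a sprung floor is driven down near its stop (beyond 10.5 mm), by pushing or by too heavy a canister (value of joint any of floor_green, floor_yellow, floor_red above 0.0105 m).
It fails at once if a canister is dropped into a nest (its floor is knocked down faster than 0.3 m/s) (velocity of joint any of floor_green, floor_yellow, floor_red above 0.3 m/s).
It fails at once if a canister is tipped by more than 0.6 rad (angle between any of can_a, can_b, can_c's own z axis and vertical above 0.6 rad).
It fails at once if a bystander is moved by more than 25 mm (distance of any of tip_box, spray, beaker, marker, spare_cap from where it was at the start of the episode above 0.025 m).
It also fails if it takes over 72 s, if anything falls off the work surface, if the arm or the gripper's body presses on something with over 40 N, if the wrist force passes 120 N, or if a joint passes its speed limit or range.

ROBOT

A 6-joint arm with a two-finger parallel gripper is mounted at the origin on the work surface. World frame = base frame: x ahead of the robot, y to its left, z up, the work surface at z = 0. Lengths are in m, angles in rad, forces in N, time in s.
With the tool pointing down it reaches from about 0.375 to 0.975 m from the base axis. Payload 3.8 kg.
Tool frame: the origin (TCP) lies midway between the tips of the shut fingers; the grasp point (between the pads) lies 19 mm behind it; x points along the fingers, y is the direction in which the jaws open and shut, and the axes are right-handed (so a half turn about x gives the same grasp; the last joint's range is limited). The gripper opens to 88 mm and grips with 3 to 60 N. Pads are 18 mm wide; open, the fingers measure 123 mm over their backs; the gripper's body (75 mm by 187 mm) begins 45 mm behind the grasp point.
Start: joints at [1.214, 0.264, 1.604, -0, 1.274, -0.037], TCP at [0.212, 0.641, 0.2] pointing down, gripper open.
Joint ranges: [-2.63, 2.63], [-0.94, 2.18], [0.31, 2.57], [-1.31, 4.45], [0, 2.66], [-2.55, 2.55]. Speed limits (rad/s): [2.57, 2.57, 3.14, 3.14, 3.14, 3.14].

INTERFACE

Orientations are given as a rotation vector (axis times angle).
In Python, from cell import manip, inverse_kinematics, cams, order gives the robot as it stands. Calls block until the motion is done:
- manip.move_pose(position, orientation): joint-space move of the TCP to a pose.
- manip.move_linear(position, rate=0.15, rot=None): straight line of the TCP; rot=None keeps the orientation; rate is the mean speed in m/s.
- manip.set_joints(angles): joint-space move.
- manip.set_gripper(opening, force=None): finger opening in m; force is the grip in N (None keeps the last); returns when the fingers have stopped.
- manip.dwell(seconds).
- inverse_kinematics(position, orientation): joint angles nearest the present ones, or None.
- manip.state(): the state.
- cams.capture(name): name is "scene" or "side" or "wrist"; returns a dict with "image" (420x560x3 uint8, blue, green, red), "z_map" (420x560 float32, m along the optical axis (not along the pixel's ray), 0 where there is no reading), "intrinsics" (3x3 intrinsics, pixels), "position" and "orientation" of the camera in the world; the wrist camera has in their place "T_tool_cam" (4x4, takes a point from camera to tool coordinates, whose origin is the TCP and whose axes are the tool frame's). Camera axes: x right, y down, z forward; pixel columns grow to the right and rows downward; lengths in m; the calibration is good to about 2 mm. The wrist camera is an equidistant fisheye: a pixel r from the principal point sees the ray r / f radians off the axis. A picture is of the moment at which its call begins: read the wrist's pose just before it.
A pose or a line that the arm cannot do raises manip.IKError and nothing moves.
- order.close_job(): hands the job in, once; it reports no verdict.
The state is a dict: "clock": time; "joint_pos": joint angles; "joint_velocities": joint speeds; "tau": joint torques, N m; "tool_pos": TCP position; "tcp_rot": TCP orientation; "contact_force": force on the tool from outside, world axes, zero at the start; "moment": the same for the moment, N m; "gripper_width": finger opening in m.
Only numpy, scipy, OpenCV 4.12 (cv2) and the standard library are available. Lean on these libraries where they do the work, as an engineer would, in place of code of your own. Each camera call takes 0.05 s, during which the arm holds its last target. There are 200 camera calls.

## Working session

There is one attempt and no reset: what is moved stays moved. The work goes in short steps, each a Python script; the robot and the scene stay as the last script left them, time stands still between calls to the robot, and variables do not carry over. Pictures are saved under pics/ and viewed, about 8 in all and at most 12, crops included, and the job is handed in when it is done.

```bash
ls; mkdir -p pics; python3 - <<'E'
from cell import manip, cams
import cv2, numpy as np
for n in ("scene","side"):
    c=cams.capture(n); cv2.imwrite(f"pics/{n}0.png",c["image"]); np.savez(f"pics/{n}0.npz",**{k:np.array(v) for k,v in c.items()})
    print(n,c["intrinsics"],c["position"],c["orientation"])
s=manip.state(); print(s)
E
```

```text
pics
scene [[505.34427227   0.         284.08975178]
 [  0.         505.34427227 213.36416127]
 [  0.           0.           1.        ]] [ 1.60137752 -0.3931266   0.92926525] [-1.91331341 -1.3243494   0.60883132]
side [[406.24050808   0.         284.11199082]
 [  0.         406.24050808 210.58408002]
 [  0.           0.           1.        ]] [ 0.35521342 -0.71660654  0.68170772] [-2.22538124  0.38967489 -0.16643884]
{'clock': 0.1, 'joint_pos': array([ 1.21410832e+00,  2.64661091e-01,  1.60519864e+00, -5.92966005e-06,
        1.27370817e+00, -3.69185802e-02]), 'joint_velocities': array([-7.06069386e-04, -1.03876792e-03, -2.73687640e-03, -7.08193148e-05,
       -3.08518540e-04, -1.26238085e-04]), 'tau': array([ 6.80404373e-04, -5.03625441e+01, -3.58070004e+01,  7.32115447e-02,
        2.33935862e-02, -2.93537823e-05]), 'tool_pos': array([0.21195477, 0.64011849, 0.19894481]), 'tcp_rot': array([ 0.24943685,  1.55657006, -0.25249222]), 'contact_force': array([ 0.59117705, -0.6966381 ,  1.52477165]), 'moment': array([-0.00711261, -0.00887858, -0.02487147]), 'gripper_width': 0.08824110561598324}
```

View pics/scene0.png

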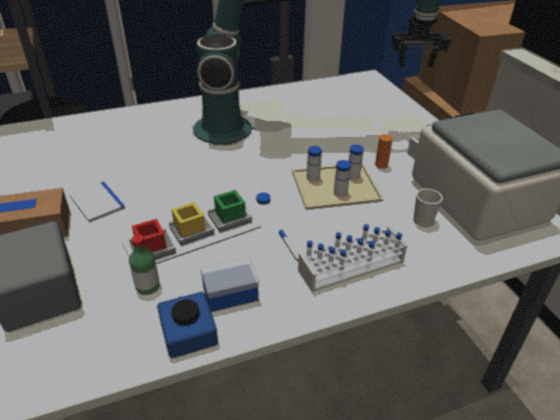

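View pics/side0.png

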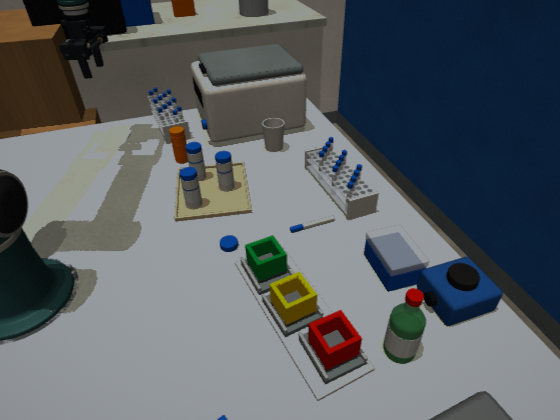

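The scene view shows the caps at about (314,152), (343,167) and (356,150), and the red, yellow and green collars at (150,238), (188,219) and (230,206). The side view shows the cans at (190,188), (224,170) and (196,160), and the collars at (334,340), (293,298) and (266,259). Next I localise them in both views.

```bash
cat > h.py <<'E'
import cv2, numpy as np
from scipy.spatial.transform import Rotation as R
def cloud(c):
    K=c["intrinsics"]; z=c["z_map"]; v,u=np.mgrid[:z.shape[0],:z.shape[1]]
    p=np.stack([(u-K[0,2])/K[0,0]*z,(v-K[1,2])/K[1,1]*z,z],-1)
    return p@R.from_rotvec(c["orientation"]).as_matrix().T+c["position"]
def ray(c,uv,h):
    K=c["intrinsics"]; d=np.array([(uv[0]-K[0,2])/K[0,0],(uv[1]-K[1,2])/K[1,1],1])
    d=R.from_rotvec(c["orientation"]).as_matrix()@d
    return c["position"]+d*(h-c["position"][2])/d[2]
HSV=dict(red=[((0,150,60),(6,255,255)),((174,150,60),(180,255,255))],yellow=[((20,140,80),(33,255,255))],
  green=[((45,140,40),(75,255,255))],blue=[((105,150,60),(128,255,255))])
def mask(img,col):
    h=cv2.cvtColor(img,cv2.COLOR_BGR2HSV)
    return sum(cv2.inRange(h,a,b) for a,b in HSV[col])>0
E
python3 - <<'E'
from h import *
for n in ("scene","side"):
    c=dict(np.load(f"pics/{n}0.npz")); P=cloud(c); img=c["image"]; print(n)
    # rim, by colour, points near z=.078
    for col in ("red","yellow","green"):
        m=mask(img,col)&(abs(P[...,2]-.078)<.006)&(c["z_map"]>0)&(abs(P[...,0]-.6)<.4)
        nn,lab,st,_=cv2.connectedComponentsWithStats(m.astype(np.uint8))
        k=1+np.argmax(st[1:,4]); q=P[lab==k]
        r=cv2.minAreaRect((q[:,:2]*1000).astype(np.float32))
        # ray version: pixels onto plane .078
        vu=np.argwhere(lab==k); w=np.array([ray(c,(x,y),.078)[:2] for y,x in vu])
        r2=cv2.minAreaRect((w*1000).astype(np.float32))
        print(col,len(q),np.round(q[:,2].mean(),4),np.round(np.hstack([*r]),1),np.round(np.hstack([*r2]),1))
    m=mask(img,"blue")
    nn,lab,st,ce=cv2.connectedComponentsWithStats(m.astype(np.uint8))
    for k in range(1,nn):
        if st[k,4]<40: continue
        q=P[lab==k]; q=q[q[:,2]>.0]; 
        if not len(q): continue
        zt=np.percentile(q[:,2],90); t=q[q[:,2]>zt-.006]
        vu=np.argwhere((lab==k)&(abs(P[...,2]-.112)<.005))
        w=None
        if len(vu)>20:
            pts=np.array([ray(c,(x,y),.112)[:2] for y,x in vu]); w=cv2.minEnclosingCircle((pts*1000).astype(np.float32))
        print(np.round(ce[k]),st[k,4],round(zt,4),t[:,:2].mean(0).round(4),w)
    # grey base top
    for z0 in (.020,.008): 
        pass
E
```

```text
scene
red 216 0.0767 [ 570.7 -350.6   71.7   64.9    9.6] [ 574.4 -350.7   72.2   65.    10.2]
yellow 231 0.0765 [ 535.6 -241.    68.3   64.5   10.7] [ 539.3 -241.    71.    64.8    7.7]
green 113 0.0767 [ 517.7 -121.2   70.6   61.4    6.5] [ 523.1 -121.1   67.9   62.4    5.5]
[356. 149.] 88 0.1142 [0.4461 0.3088] ((448.4443359375, 307.8583679199219), 24.0131893157959)
[314. 151.] 92 0.1134 [0.411  0.1837] ((413.8329772949219, 182.27792358398438), 23.422956466674805)
[343. 165.] 104 0.1137 [0.5125 0.2315] ((515.040283203125, 231.90780639648438), 22.517601013183594)
[113. 194.] 48 0.0145 [ 0.2933 -0.4185] None
[263. 198.] 96 0.0183 [ 0.4767 -0.0063] None
[ 17. 205.] 249 0.0874 [ 0.3618 -0.6596] None
[201. 314.] 1698 0.0609 [ 0.8792 -0.3218] None
side
red 761 0.0768 [ 567.3 -353.8   67.2   68.6    6.6] [ 566.2 -355.3   68.2   69.6    6.4]
yellow 594 0.0768 [ 531.3 -242.    66.7   70.9    8.7] [ 530.8 -245.4   68.1   71.6    9.4]
green 427 0.0766 [ 514.2 -122.4   65.3   69.4    7.4] [ 513.8 -125.7   66.1   71.6    7.4]
[140.  20.] 139 0.2187 [0.3862 1.3366] None
[326. 147.] 89 0.1002 [0.7938 0.1936] None
[193. 147.] 135 0.1126 [0.4384 0.2952] ((438.935546875, 302.72088623046875), 24.02931022644043)
[222. 156.] 148 0.1122 [0.5053 0.227 ] ((503.3067321777344, 225.46360778808594), 23.64217185974121)
[339. 161.] 103 0.1011 [0.7971 0.1131] None
[354. 176.] 115 0.101 [0.7941 0.0229] None
[187. 173.] 169 0.1127 [0.4039 0.1735] ((403.26165771484375, 178.13600158691406), 23.704259872436523)
[296. 228.] 72 0.0131 [ 0.6275 -0.0091] None
[228. 243.] 217 0.0167 [ 0.4557 -0.0057] None
[450. 285.] 2253 0.0604 [ 0.8474 -0.3351] None
```

```bash
cat >> h.py <<'E'
def rot(yaw):
    "tool x down, jaws (tool y) along world yaw"
    y=np.array([np.cos(yaw),np.sin(yaw),0]); x=np.array([0,0,-1.]); return R.from_matrix(np.stack([x,y,np.cross(x,y)],1)).as_rotvec()
E
python3 - <<'E'
from h import *
from cell import manip, cams, inverse_kinematics
s=manip.state(); print(R.from_rotvec(s["tcp_rot"]).as_matrix().round(2))
w=cams.capture("wrist"); print(w["T_tool_cam"].round(4),w["intrinsics"])
for n in("scene","side"):
    c=dict(np.load(f"pics/{n}0.npz"));P=cloud(c)
    for uv in dict(scene=[(145,270),(384,152),(384,138),(427,205)],side=[(404,330),(413,298),(178,145),(272,135)])[n]: print(n,uv,P[uv[1],uv[0]].round(3))
for p in [(.45,.24,.3),(.54,-.24,.3),(.57,-.352,.2),(.51,-.12,.2),(.51,.23,.1),(.41,.18,.1)]:
    for yaw in (90,-90,98,-82,0,180):
        q=inverse_kinematics(list(p),rot(np.radians(yaw))); print(p,yaw,None if q is None else np.round(q,2))
E
```

```text
[[-0.    0.31  0.95]
 [-0.    0.95 -0.31]
 [-1.   -0.   -0.  ]]
[[ 1.300e-03 -3.206e-01  9.472e-01 -1.843e-01]
 [ 1.000e+00  1.500e-03 -9.000e-04  2.000e-04]
 [-1.100e-03  9.472e-01  3.206e-01 -8.310e-02]
 [ 0.000e+00  0.000e+00  0.000e+00  1.000e+00]] [[325.1922621    0.         273.10968607]
 [  0.         325.1922621  209.89877879]
 [  0.           0.           1.        ]]
scene (145, 270) [ 0.719 -0.38   0.084]
scene (384, 152) [0.427 0.424 0.064]
scene (384, 138) [0.416 0.423 0.11 ]
scene (427, 205) [0.733 0.379 0.085]
side (404, 330) [ 0.67  -0.404  0.097]
side (413, 298) [ 0.681 -0.391  0.16 ]
side (178, 145) [0.404 0.414 0.062]
side (272, 135) [0.69  0.37  0.063]
(0.45, 0.24, 0.3) 90 [ 0.44 -0.1   1.81 -0.    1.43 -1.13]
(0.45, 0.24, 0.3) -90 [ 0.44 -0.1   1.81 -0.    1.43  2.01]
(0.45, 0.24, 0.3) 98 [ 0.44 -0.1   1.81 -0.    1.43 -1.27]
(0.45, 0.24, 0.3) -82 [ 0.44 -0.1   1.81  0.    1.43  1.87]
(0.45, 0.24, 0.3) 0 [ 0.44 -0.1   1.81 -0.    1.43  0.44]
(0.45, 0.24, 0.3) 180 None
(0.54, -0.24, 0.3) 90 [-0.46  0.06  1.66  0.    1.42 -2.03]
(0.54, -0.24, 0.3) -90 [-0.46  0.06 
[... 869 characters left out ...]
8 -0.02  1.92 -0.    1.24 -0.28]
(0.51, -0.12, 0.2) 180 None
(0.51, 0.23, 0.1) 90 [ 0.38  0.13  1.96 -0.    1.05 -1.19]
(0.51, 0.23, 0.1) -90 [ 0.38  0.13  1.96 -0.    1.05  1.95]
(0.51, 0.23, 0.1) 98 [ 0.38  0.13  1.96 -0.    1.05 -1.33]
(0.51, 0.23, 0.1) -82 [0.38 0.13 1.96 0.   1.05 1.81]
(0.51, 0.23, 0.1) 0 [ 0.38  0.13  1.96 -0.    1.05  0.38]
(0.51, 0.23, 0.1) 180 None
(0.41, 0.18, 0.1) 90 [ 0.36 -0.08  2.18 -0.    1.05 -1.21]
(0.41, 0.18, 0.1) -90 [ 0.36 -0.08  2.18 -0.    1.05  1.93]
(0.41, 0.18, 0.1) 98 [ 0.36 -0.08  2.18 -0.    1.05 -1.35]
(0.41, 0.18, 0.1) -82 [ 0.36 -0.08  2.18  0.    1.05  1.79]
(0.41, 0.18, 0.1) 0 [ 0.36 -0.08  2.18 -0.    1.05  0.36]
(0.41, 0.18, 0.1) 180 None
```

```bash
cat >> h.py <<'E'
def wray(s,w,uv,h):
    "fisheye pixels (N,2) -> points on plane z=h"
    K=w["intrinsics"]; d=(np.atleast_2d(uv)-K[:2,2])/K[0,0]; th=np.linalg.norm(d,axis=1,keepdims=True)
    v=np.hstack([d*np.sinc(th/np.pi)/1,np.cos(th)])   # sin(th)/th*d , cos
    Rt=R.from_rotvec(s["tcp_rot"]).as_matrix(); T=w["T_tool_cam"]
    v=v@(Rt@T[:3,:3]).T; o=s["tool_pos"]+Rt@T[:3,3]
    return o+v*((h-o[2])/v[:,2:])
YAW=np.radians(8.)
E
python3 - <<'E'
from h import *
from cell import manip, cams
import pickle
for n,p in (("wt",(.455,.27,.28)),("wn",(.54,-.2,.22))):
    manip.move_pose(list(p),rot(YAW)); manip.dwell(.2)
    s=manip.state(); w=cams.capture("wrist"); pickle.dump((s,w),open(f"pics/{n}.pkl","wb")); cv2.imwrite(f"pics/{n}.png",w["image"])
    print(n,s["clock"],s["tool_pos"],s["contact_force"])
E
```

```text
wt 2.0 [0.45464931 0.27077782 0.279683  ] [-0.37773581  0.49817976 -0.71628358]
wn 4.0083 [ 0.54037194 -0.19909344  0.22025818] [-0.49426268 -0.07658824  0.30436995]
```

```bash
python3 - <<'E'
from h import *
import pickle
out=[]
s,w=pickle.load(open("pics/wt.pkl","rb")); img=w["image"].copy(); m=mask(img,"blue").astype(np.uint8)
for c in cv2.findContours(m,cv2.RETR_EXTERNAL,cv2.CHAIN_APPROX_NONE)[0]:
    if cv2.contourArea(c)<150: continue
    p=wray(s,w,c[:,0,:].astype(float),.112)[:,:2]*1000
    o=cv2.minEnclosingCircle(p.astype(np.float32)); e=cv2.fitEllipse(p.astype(np.float32))
    print("cap",c[:,0].mean(0).round(),np.round([*o[0],o[1]],1),np.round(np.hstack(e),1)); cv2.drawContours(img,[c],-1,(0,255,255),1)
out.append(img)
s,w=pickle.load(open("pics/wn.pkl","rb")); img=w["image"].copy()
for col in("green","yellow","red"):
    m=mask(img,col).astype(np.uint8); cs,hi=cv2.findContours(m,cv2.RETR_CCOMP,cv2.CHAIN_APPROX_NONE)
    for c,h in zip(cs,hi[0]):
        if cv2.contourArea(c)<400: continue
        p=wray(s,w,c[:,0,:].astype(float),.078)[:,:2]*1000; r=cv2.minAreaRect(p.astype(np.float32))
        print(col,"hole" if h[3]>=0 else "outer",c[:,0].mean(0).round(),np.round(np.hstack(r),1)); cv2.drawContours(img,[c],-1,(255,0,255),1)
out.append(img)
cv2.imwrite("pics/w2.png",cv2.resize(np.vstack(out),(448,672))[:600] if 0 else cv2.resize(np.hstack(out),(800,300)))
cv2.imwrite("pics/wn_b.png",out[1])
E
```

```text
cap [252. 318.] [453.1  78.1  18.8] [453.9  78.5  30.9  35.2 175.9]
cap [222. 240.] [405.6 188.   22.3] [405.2 187.9  39.4  43.7 167. ]
cap [311. 215.] [505.3 234.5  21.8] [505.2 234.4  40.1  42.9  33.6]
cap [265. 141.] [439.8 311.7  20.7] [439.8 311.6  39.9  40.4 158. ]
cap [547. 203.] [927.  302.1 189.1] [894.5 256.9 122.6 362.1  22.3]
yellow outer [260. 215.] [ 531.5 -235.2   65.1   77.1    9.2]
yellow hole [261. 213.] [ 532.6 -232.2   45.    35.     8.2]
red outer [277. 298.] [ 566.3 -337.5   64.8   89.5    6.9]
red hole [276. 299.] [ 565.1 -338.5   44.6   25.2    7.8]
```

View pics/w2.png

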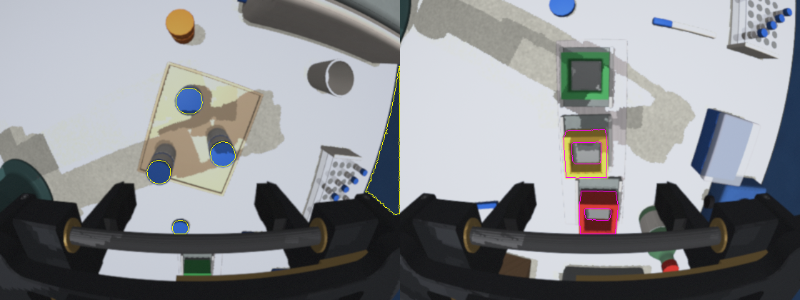

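View pics/wn_b.png

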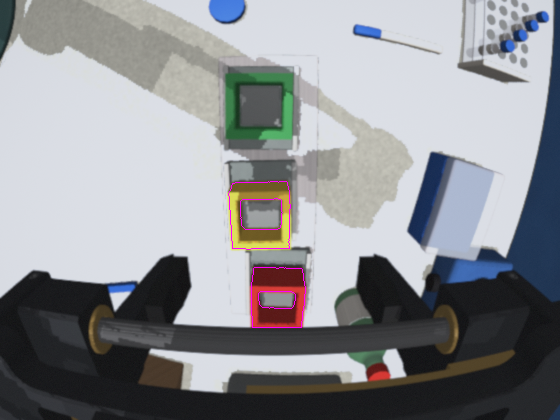

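In the tray view the contours trace the three cap tops at about (265,141), (222,240) and (311,215), each about 42 mm across, which fits. In the nest view green is near nadir at (260,106) but the mask missed it. Red is partly behind the gripper, so I'm taking one more view to the south.

```bash
python3 - <<'E'
from h import *
from cell import manip, cams
import pickle
manip.move_linear([.54,-.39,.22],.2); manip.dwell(.2)
s=manip.state(); w=cams.capture("wrist"); pickle.dump((s,w),open("pics/wn2.pkl","wb")); print(s["clock"],s["tool_pos"])
H=[]
for n in("wn","wn2"):
    s,w=pickle.load(open(f"pics/{n}.pkl","rb")); img=w["image"].copy(); hsv=cv2.cvtColor(img,cv2.COLOR_BGR2HSV)
    if n=="wn": print("green px",hsv[106,232],hsv[135,260],hsv[78,260],hsv[106,290])
    for col,(hs) in dict(green=[(55,90)],yellow=[(20,33)],red=[(0,8),(172,180)]).items():
        m=sum(cv2.inRange(hsv,(a,130,40),(b,255,255)) for a,b in hs)
        v=hsv[...,2][m>0]; 
        nn,lab,st,_=cv2.connectedComponentsWithStats(m); 
        k=1+np.argmax(st[1:,4]); t,_=cv2.threshold(hsv[...,2][lab==k],0,255,cv2.THRESH_OTSU)
        for nm,mm in(("all",lab==k),("top",(lab==k)&(hsv[...,2]>t))):
            cs,hi=cv2.findContours(mm.astype(np.uint8),cv2.RETR_CCOMP,cv2.CHAIN_APPROX_NONE)
            for c,h in zip(cs,hi[0]):
                if cv2.contourArea(c)<400: continue
                p=wray(s,w,c[:,0,:].astype(float),.078)[:,:2]*1000; r=cv2.minAreaRect(p.astype(np.float32))
                print(n,col,nm,t,"hole" if h[3]>=0 else "outer",c[:,0].mean(0).round(),np.round(np.hstack(r),1))
                if nm=="top": cv2.drawContours(img,[c],-1,(255,0,255),1)
    H.append(img)
cv2.imwrite("pics/n3.png",cv2.resize(np.hstack([H[0][:340,180:340],H[1][:340,180:340]]),None,fx=1.7,fy=1.7))
E
```

```text
5.3583 [ 0.54030203 -0.3888766   0.22026728]
green px [ 66 131 127] [ 67 136 129] [ 67 130 131] [ 67 133 176]
wn green all 121.0 outer [259. 106.] [ 515.6 -120.2   64.1   63.9    7.2]
wn green all 121.0 hole [260. 106.] [ 516.1 -119.7   46.9   46.3    7.5]
wn green top 121.0 outer [281. 121.] [ 532.6 -127.    31.9   45.4    8.1]
wn yellow all 166.0 outer [260. 215.] [ 531.5 -235.3   65.3   77.6    9.2]
wn yellow all 166.0 hole [261. 213.] [ 532.3 -232.8   43.8   34.     8.2]
wn yellow top 166.0 outer [260. 225.] [ 532.4 -240.8   65.3   66.4    9.2]
wn red all 150.0 outer [277. 297.] [ 566.2 -337.4   66.    89.1    7.5]
wn red all 150.0 hole [277. 299.] [ 565.1 -338.4   44.6   25.2    7.6]
wn red top 150.0 outer [277. 306.] [ 567.8 -349.4   66.    61.6    7.5]
wn red top 150.0 hole [277. 307.] [ 567.7 -351.2   49.2   51.3    6.7]Traceback (most recent call last):
  File "<stdin>", line 14, in <module>
    return _wrapfunc(a, 'argmax', axis=axis, out=out, **kwds)
    return bound(*args, **kwds)
ValueError: attempt to get argmax of an empty sequence
```

```bash
python3 - <<'E'
from h import *
import pickle
s,w=pickle.load(open("pics/wn2.pkl","rb")); img=w["image"].copy(); hsv=cv2.cvtColor(img,cv2.COLOR_BGR2HSV)
for col,hs in dict(yellow=[(20,33)],red=[(0,8),(172,180)]).items():
    m=sum(cv2.inRange(hsv,(a,130,40),(b,255,255)) for a,b in hs); m[330:]=0
    for th in (0,150):
        mm=((m>0)&(hsv[...,2]>th)).astype(np.uint8); cs,hi=cv2.findContours(mm,cv2.RETR_CCOMP,cv2.CHAIN_APPROX_NONE)
        for c,h in zip(cs,hi[0]):
            if cv2.contourArea(c)<400: continue
            p=wray(s,w,c[:,0,:].astype(float),.078)[:,:2]*1000; r=cv2.minAreaRect(p.astype(np.float32))
            print(col,th,"hole" if h[3]>=0 else "outer",c[:,0].mean(0).round(),np.round(np.hstack(r),1))
            cv2.drawContours(img,[c],-1,(255,0,255),1)
cv2.imwrite("pics/n3.png",img[:340])
E
```

```text
yellow 0 outer [285.  43.] [ 531.9 -242.7   66.    69.3    9.2]
yellow 0 hole [284.  46.] [ 530.9 -246.7   44.2   39.5    8.2]
yellow 150 outer [285.  42.] [ 531.7 -241.2   65.9   66.4    9.4]
yellow 150 hole [285.  42.] [ 532.  -241.1   50.    50.2    8.2]
red 0 outer [436. 224.] [ 737.3 -406.3   33.5   45.4   59.1]
red 0 outer [303. 152.] [ 567.2 -351.1   66.2   67.     7.1]
red 0 hole [301. 149.] [ 563.7 -347.7   42.9   41.1    8.4]
red 150 outer [439. 227.] [ 742.9 -408.7   33.2   32.     6.4]
red 150 outer [308. 133.] [ 565.4 -336.5   66.4   35.6    6.7]
```

View pics/n3.png

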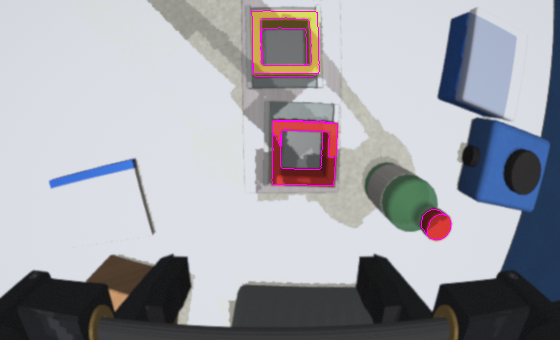

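Collar centres, where the views agree: green (516,-120), yellow (532,-241) and red (567,-351) mm, with outer sizes of 64–67 mm and yaw about 8°. Now I pick the first canister and weigh it.

```bash
cat >> h.py <<'E'
from cell import manip, cams, order
CAN=dict(A=(.4398,.3117),B=(.4055,.188),C=(.5053,.2345))
NEST=dict(green=(.516,-.120),yellow=(.5321,-.241),red=(.5672,-.351))
def force(n=8,dt=.04):
    f=[]
    for _ in range(n): manip.dwell(dt); f.append(manip.state()["contact_force"])
    return np.mean(f,0)
def pick(c):
    x,y=CAN[c]
    manip.move_pose([x,y,.16],rot(YAW)); manip.set_gripper(.075,25)
    b=force(); manip.move_linear([x,y,.069],.12); manip.set_gripper(.0,25); g=manip.state()["gripper_width"]
    manip.move_linear([x,y,.12],.12); manip.dwell(.3); f=force(12)
    s=manip.state(); print(c,"width",round(g,4),"baseline",b.round(2),"loaded",f.round(2),"weight",round(b[2]-f[2],2),"t",s["clock"],s["tool_pos"].round(4))
E
python3 - <<'E'
from h import *
pick("A")
E
```

```text
A width 0.0425 baseline [-0.04 -0.    0.06] loaded [-0.08 -0.23 -5.66] weight 5.72 t 11.5417 [0.4398 0.3117 0.1201]
```

Canister A weighs about 0.58 kg, so it is the solid one and goes in red.

```bash
cat >> h.py <<'E'
def place(n,dy=0.,W=0.,tries=(0,3,-3,6,-6)):
    x0,y0=NEST[n]; p=lambda d,b:[x0-np.sin(YAW)*d,y0+np.cos(YAW)*d,b+.065]   # b = height of can foot
    s=manip.state()["tool_pos"]; manip.move_linear([s[0],s[1],.225],.2)
    manip.move_pose(p(dy,.16),rot(YAW)); manip.move_linear(p(dy,.086),.12); manip.dwell(.2)
    for d in np.array(tries)+dy:
        manip.move_linear(p(d,.084),.1); manip.dwell(.15); f0=force(6); ok=True
        for b in (.0765,.0745,.072):
            manip.move_linear(p(d,b),.03); df=force(4)-f0; print(n,"d",d,"foot",b,"dF",df.round(2))
            if df[2]>1.8: ok=False; break
        if ok: break
    else: print("NOT FOUND"); return
    manip.move_linear(p(d,.0445),.06)
    for b in (.0425,.041,.0395,.038,.037,.0363):
        manip.move_linear(p(d,b),.02); df=force(4,.03)-f0; print("  foot",b,"dF",df.round(2),manip.state()["tool_pos"].round(4))
        if df[2]>W*.85: break
        if df[2]>W+3: print("STOP"); return
    manip.set_gripper(.062); manip.dwell(.2)
    manip.move_linear(p(d,.16),.2); print("released t",manip.state()["clock"])
E
python3 - <<'E'
from h import *
place("red",W=5.7)
E
```

```text
red d 0.0 foot 0.0765 dF [ 0.47  0.49 -0.82]
red d 0.0 foot 0.0745 dF [-0.06  0.2  -0.48]
red d 0.0 foot 0.072 dF [ 0.03  1.13 -0.96]
  foot 0.0425 dF [-0.49 -0.36 -0.3 ] [ 0.5673 -0.3511  0.1077]
  foot 0.041 dF [0.51 0.26 0.04] [ 0.5674 -0.3511  0.1063]
  foot 0.0395 dF [0.31 0.04 2.5 ] [ 0.5674 -0.3511  0.1048]
  foot 0.038 dF [-0.22  0.08  3.56] [ 0.5674 -0.3511  0.1033]
  foot 0.037 dF [-0.37  0.03  4.76] [ 0.5674 -0.3511  0.1022]
  foot 0.0363 dF [-0.18  0.01  5.09] [ 0.5674 -0.3511  0.1015]
released t 21.9833
```

Red took the canister on the first try, and the load moved onto its floor at the expected spring rate. Next is B.

```bash
python3 - <<'E'
from h import *
pick("B")
E
```

```text
B width 0.0423 baseline [-0.25 -0.   -0.09] loaded [-0.06 -0.07 -2.94] weight 2.85 t 27.6333 [0.4055 0.188  0.1201]
```

Canister B weighs 2.85 N, or 0.29 kg, so it is the filled one and goes in yellow.

```bash
python3 - <<'E'
from h import *
place("yellow",W=2.85)
pick("C")
E
```

```text
yellow d 0.0 foot 0.0765 dF [ 0.05  0.03 -0.03]
yellow d 0.0 foot 0.0745 dF [0.14 0.25 0.03]
yellow d 0.0 foot 0.072 dF [0.46 0.02 1.26]
  foot 0.0425 dF [-0.26 -0.06 -0.18] [ 0.5321 -0.241   0.1077]
  foot 0.041 dF [0.11 0.4  0.57] [ 0.5322 -0.241   0.1061]
  foot 0.0395 dF [0.41 0.43 1.21] [ 0.5322 -0.241   0.1046]
  foot 0.038 dF [0.01 0.25 1.62] [ 0.5322 -0.241   0.1031]
  foot 0.037 dF [0.58 0.61 2.78] [ 0.5322 -0.241   0.1021]
released t 36.9333
C width 0.0422 baseline [-0.07  0.05  0.28] loaded [-0.24  0.24 -1.01] weight 1.28 t 42.2917 [0.5053 0.2345 0.1201]
```

Canister C weighs 1.28 N, so it is the empty one. It is light and the force reading is noisy, so I lower it by position to the rest height instead of stopping on force.

```bash
python3 - <<'E'
from h import *
place("green",W=3.)
manip.move_pose([.45,.1,.28],rot(YAW)); manip.dwell(.3)
for n in("scene","side"):
    c=cams.capture(n); cv2.imwrite(f"pics/{n}1.png",c["image"]); P=cloud(c)
    m=mask(c["image"],"blue")&(P[...,2]>.125)&(P[...,2]<.17)&(abs(P[...,1]+.24)<.2)
    nn,lab,st,_=cv2.connectedComponentsWithStats(m.astype(np.uint8))
    for k in range(1,nn):
        if st[k,4]>30: q=P[lab==k]; print(n,st[k,4],q.mean(0).round(4),"top z",np.percentile(q[:,2],85).round(4))
    if n=="side": cv2.imwrite("pics/side1c.png",cv2.resize(c["image"][120:400,150:450],None,fx=2,fy=2))
print(manip.state()["clock"])
E
```

```text
green d 0.0 foot 0.0765 dF [ 0.09 -0.09  0.08]
green d 0.0 foot 0.0745 dF [-0.83 -0.43 -0.07]
green d 0.0 foot 0.072 dF [-0.1  -0.26  0.72]
  foot 0.0425 dF [-0.06 -0.24  0.13] [ 0.5162 -0.12    0.1077]
  foot 0.041 dF [ 0.06 -0.22  0.04] [ 0.5161 -0.12    0.1061]
  foot 0.0395 dF [0.09 0.11 0.73] [ 0.516  -0.12    0.1045]
  foot 0.038 dF [0.39 0.13 0.95] [ 0.516 -0.12   0.103]
  foot 0.037 dF [0.25 0.08 1.18] [ 0.516 -0.12   0.102]
  foot 0.0363 dF [0.17 0.1  1.35] [ 0.5161 -0.12    0.1013]
released t 51.6667
scene 126 [ 0.525  -0.1219  0.1424] top z 0.1452
scene 145 [ 0.5393 -0.2432  0.1418] top z 0.1447
scene 160 [ 0.5743 -0.3516  0.1426] top z 0.145
side 308 [ 0.514  -0.1278  0.1415] top z 0.1441
side 414 [ 0.5284 -0.2485  0.1415] top z 0.144
side 542 [ 0.5643 -0.3574  0.1424] top z 0.1446
53.0
```

View pics/side1c.png

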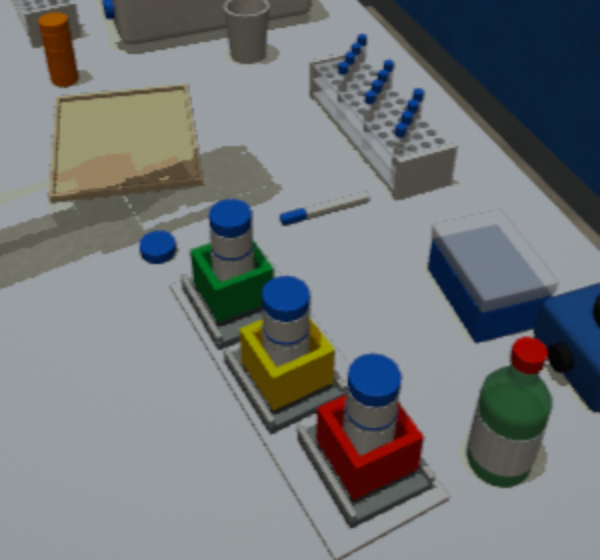

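All three canisters stand upright in their collars. Their tops are at 0.144–0.145 m, which is right for floors about 6 mm down. The bystanders haven't moved and the gripper is clear.

```bash
python3 -c "
from cell import order; print(order.close_job())"
```

```text
the job is handed in; nothing more can be done
None
```

I weighed all three canisters, put each in its matching nest, and handed the job in. The robot's clock read 53 s at my last check, just before the hand-in.

| Canister | Weight felt | Type | Nest |
|---|---|---|---|
| can at (0.440, 0.312) | 5.7 N | solid | red |
| can at (0.406, 0.188) | 2.85 N | filled | yellow |
| can at (0.505, 0.235) | 1.28 N | empty | green |

- **Placing:** Each canister went into its collar on the first try with no rim contact found. I lowered each one until its floor carried most or all of its weight before letting go.
- **Last checks:** After placing, the cap tops measured 0.144–0.145 m in both camera views; 0.144 m means a floor 6 mm down. All three stood upright, nothing else looked moved, and the gripper was clear.
- **Disagreements:** The two fixed cameras' cap positions differed by about 6–11 mm in each of x and y. I put that down to their slanted view, which also catches the cap sides. Force readings had about 0.5–1 N of noise, with one 1.26 N reading as the canister entered the yellow collar. That was below my rim-contact limit and gone on the next reading.

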